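# Put the plug gauges and spacer pillar away in the gauge case and shut it

## Task

Put the three loose parts away in the open gauge case: the two plug gauges lying in the compartment next to the hinge, the hexagonal pillar lying in the front compartment with the one already there, each set down rather than dropped. Only then press the knee of the lid's folding stay so that it unlocks, and lower the lid without letting it slam until it is fully shut. Leave the other things on the bench where they are.

Things in the scene. Friction and masses are not known exactly. Their poses are not given: they have to be found in the camera images.
- chest: grey sheet-metal gauge case, fixed, 199 mm (its x) by 290 mm (its y) by 50 mm high without its lid; walls and floor 5 mm thick. Origin: centre of its underside; +x points to the hinge side, -x is the front, z up. A low aluminium divider (4 mm thick, its top 32 mm above the bench) along y at x = 7.5 mm parts it into two compartments
- hinge_bay (a point): floor centre of the compartment next to the hinge: 85 mm wide (case x 9.5 to 94.5 mm), 280 mm long in y; axes as the case. It takes both gauges end to end along y (centred at y = -68 and +68 mm). The open lid leans 22 degrees from vertical over it: the tool must come in tilted by about 35 degrees, its body leaning back to the front (-x)
- front_bay (a point): floor centre of the front compartment: 100 mm wide (case x -94.5 to 5.5 mm), 280 mm long in y; axes as the case. It takes both pillars end to end along y: one already lies in its -y half, leaving at least 130 mm free at the +y end
- hinge_line (a point): middle of the lid's hinge line, which runs along the case's y, at the level of the rim (case x = 99.5, z = 50 mm)
- lid (a joint): lid angle: 0 as held open by the stay (68 degrees from shut), growing to 1.187 rad fully shut. Flat lid 199 mm from hinge to free edge, 6 mm thick on top of the rim, 0.45 kg. Its hinge is stiff (0.7 N m): with the stay broken it stays where it is left and must be pushed shut with a few N from its outer face (the upper one, on the hinge side)
- lid_edge (a point): middle of the lid's free edge, on its outer face, 199 mm from the hinge line
- stay (a joint): fold of the stay's knee: 0 locked (just past straight, on its stop), 0.1 rad straight, growing as the knee is pushed in, about 2.9 rad with the lid shut. Two steel links of 78 mm outside the case's -y end wall, from a pivot on the wall (case x = -25.5, z = 36 mm) to the lid's end. Locked, it keeps the lid from being lowered
- stay_knee (a point): centre of the dark round knob on the knee of the stay: 18 mm in diameter, 34 mm long along the case's y (case y = -152 to -186 mm), about 104 mm above the bench when locked. Press it towards the hinge and down (case direction x 0.85, z -0.53) by about 35 mm, with less than 20 N; it then stays broken
- gauge1_mid (a point): plug gauge lying down, 116 mm long: aluminium handle 20 mm in diameter, 60 mm long; a dark hexagonal collar (32 mm across flats, 10 mm long) at each end of it, steel plugs of 25 and 26 mm diameter beyond; 0.2 to 0.4 kg. Site: middle of the handle, on the axis, 16 mm above its support; x runs along the gauge. Belongs in the hinge compartment
- gauge2_mid (a point): second plug gauge lying down, 116 mm long: aluminium handle 20 mm in diameter, 60 mm long; a dark hexagonal collar (32 mm across flats, 10 mm long) at each end of it, steel plugs of 25 and 26 mm diameter beyond; 0.2 to 0.4 kg. Site: middle of the handle, on the axis, 16 mm above its support; x runs along the gauge. Belongs in the hinge compartment
- pillar1_mid (a point): plain steel hexagonal spacer pillar lying on a flat, 95 mm long, 28 mm across flats, no collars; 0.3 to 0.55 kg. Site: its centre, 14 mm above its support; x runs along the pillar. Belongs in the front compartment
- pillar2_mid (a point): pillar already put away, lying about along y in the -y half of the front compartment, where it must stay; same shape as the other (95 mm long, 28 mm across flats). Site: its centre, x along it
- ring_a_mid (a point): bystander: bright steel setting ring lying flat, 48 mm in diameter, 22 mm high; its centre
- ring_b_mid (a point): bystander: dark steel setting ring lying flat, 48 mm in diameter, 26 mm high; its centre
- master_mid (a point): bystander: steel stepped setting master standing upright, 48 mm in diameter at the foot, 95 mm high; its centre, half-way up
- wrench_grip (a point): bystander: flat steel open-ended wrench, 125 mm long, lying among the parts; the middle of its handle
- driver_grip (a point): bystander: screwdriver with a black handle lying at the far side; the middle of its handle
- oil_mid (a point): bystander: white bottle, 52 mm in diameter, 110 mm high; its centre
- brush_grip (a point): bystander: bench brush with a wooden handle lying on the right; the middle of its handle

How it is judged:
On the way, in this order (a step that is already met when the one before it is completed fails the run):
1. both gauges lie in the hinge compartment and both pillars in the front one, let go by the fingers (x of gauge1_mid in the frame of chest between 0.01 and 0.094 m and y of gauge1_mid in the frame of chest between -0.14 and 0.14 m and z of gauge1_mid in the frame of chest between 0 and 0.04 m and x of gauge2_mid in the frame of chest between 0.01 and 0.094 m and y of gauge2_mid in the frame of chest between -0.14 and 0.14 m and z of gauge2_mid in the frame of chest between 0 and 0.04 m and x of pillar1_mid in the frame of chest between -0.094 and 0.005 m and y of pillar1_mid in the frame of chest between -0.14 and 0.14 m and z of pillar1_mid in the frame of chest between 0 and 0.04 m and x of pillar2_mid in the frame of chest between -0.094 and 0.005 m and y of pillar2_mid in the frame of chest between -0.14 and 0.14 m and z of pillar2_mid in the frame of chest between 0 and 0.04 m and contact force between the fingers and gauge1 below 0.1 N and contact force between the fingers and gauge2 below 0.1 N and contact force between the fingers and pillar1 below 0.1 N and contact force between the fingers and pillar2 below 0.1 N), for 0.2 s.
2. the stay is broken: its knee is folded by more than 0.5 rad (value of joint stay above 0.5 rad), for 0.1 s.
At the end, for the whole second after the job is handed in: both plug gauges lie in the compartment next to the hinge and both pillars in the front compartment (centre within the compartment, less than 40 mm above the case's underside), at rest, and the lid is shut to within 0.04 rad (8 mm at its free edge) (x of gauge1_mid in the frame of chest between 0.01 and 0.094 m and y of gauge1_mid in the frame of chest between -0.14 and 0.14 m and z of gauge1_mid in the frame of chest between 0 and 0.04 m and x of gauge2_mid in the frame of chest between 0.01 and 0.094 m and y of gauge2_mid in the frame of chest between -0.14 and 0.14 m and z of gauge2_mid in the frame of chest between 0 and 0.04 m and x of pillar1_mid in the frame of chest between -0.094 and 0.005 m and y of pillar1_mid in the frame of chest between -0.14 and 0.14 m and z of pillar1_mid in the frame of chest between 0 and 0.04 m and x of pillar2_mid in the frame of chest between -0.094 and 0.005 m and y of pillar2_mid in the frame of chest between -0.14 and 0.14 m and z of pillar2_mid in the frame of chest between 0 and 0.04 m and value of joint lid above 1.147 rad and linear speed of each of gauge1, gauge2, pillar1, pillar2 below 0.03 m/s); the robot touches nothing.
It fails at once if a part is dropped (falls freely, faster than 1 m/s, about 50 mm) ((linear speed of gauge1 above 1 m/s and contact force between the fingers and gauge1 below 0.1 N) or (linear speed of gauge2 above 1 m/s and contact force between the fingers and gauge2 below 0.1 N) or (linear speed of pillar1 above 1 m/s and contact force between the fingers and pillar1 below 0.1 N) or (linear speed of pillar2 above 1 m/s and contact force between the fingers and pillar2 below 0.1 N)).
It fails at once if the lid slams (turns faster than 3 rad/s towards shut) (velocity of joint lid above 3 rad/s).
It fails at once if another thing on the bench is moved by more than 30 mm (distance of any of ring_a_mid, ring_b_mid, master_mid, driver_grip, wrench_grip, oil_mid, brush_grip from where it was at the start of the episode above 0.03 m).
It also fails if it takes over 72 s, if anything falls off the work surface, if the arm or the gripper's body presses on something with over 40 N, if the wrist force passes 120 N, or if a joint passes its speed limit or range.

## Robot

A 6-joint arm with a two-finger parallel gripper is mounted at the origin on the work surface. World frame = base frame: x ahead of the robot, y to its left, z up, the work surface at z = 0. Lengths are in m, angles in rad, forces in N, time in s.
With the tool pointing down it reaches from about 0.375 to 0.75 m from the base axis. Payload 9 kg.
Tool frame: the origin (TCP) lies midway between the tips of the shut fingers; the grasp point (between the pads) lies 19 mm behind it; z points along the fingers, x is the direction in which the jaws open and shut, and the axes are right-handed (so a half turn about z gives the same grasp; the last joint's range is limited). The gripper opens to 85 mm and grips with 20 to 120 N. Pads are 22 mm wide; open, the fingers measure 114 mm over their backs; the gripper's body (76 mm by 85 mm) begins 54 mm behind the grasp point. The pads swing forward as they close: fully open they stand 13 mm farther back than shut.
Start: joints at [-1.516, 0.104, 0.097, 1.564, 0, 1.353], TCP at [0.162, -0.578, 0.231] pointing down, gripper open.
Joint ranges: [-2.99, 2.99], [-0.84, 1.86], [-1.1, 1.16], [-1.84, 2.11], [-1.51, 1.56], [-3.14, 3.14]. Speed limits (rad/s): [2.22, 2.22, 2.57, 3.14, 3.14, 3.14].

## Interface

Orientations are given as a rotation vector (axis times angle).
In Python, from bench import r gives the robot as it stands. Calls block until the motion is done:
- r.movep(position, orientation): joint-space move of the TCP to a pose.
- r.servo_line(position, rot=None, feed=0.15, contact_N=None): straight line of the TCP; rot=None keeps the orientation; feed is the mean speed in m/s. With contact_N (N) it stops when the force on the tool has changed by that much, and returns True; else False.
- r.goto_joints(angles): joint-space move.
- r.command_gripper(opening, strength=None): opening from 0.0 (shut) to 1.0 (fully open); strength is the grip in N (None keeps the last); returns when the fingers have stopped.
- r.dwell(seconds).
- r.inverse_kinematics(position, orientation): joint angles nearest the present ones, or None.
- r.get_obs(): the state.
- r.read_camera(name): name is "scene" or "top" or "wrist"; returns (picture, depth): 480x640x3 uint8, red, green, blue; 480x640 float32, m along the optical axis (not along the pixel's ray), 0 where there is no reading.
- r.camera_model(name): a dict with "fx", "fy", "cx", "cy" (pixels), "k1" (the pictures are not rectified: a ray, as slopes to the right and down, at radius r is drawn at 1 + k1 r^2 times it, then the intrinsics apply), "R" (3x3) and "t" (3): a world point X has camera coordinates R X + t. Camera axes: x right, y down, z forward; pixel columns grow to the right and rows downward; lengths in m; the calibration is good to about 2 mm. A picture is of the moment at which its call begins: read the wrist's pose just before it. camera_model takes no time and is no camera call; for the wrist camera it gives the pose at the moment of the call.
A pose or a line that the arm cannot do raises r.PlanningError and nothing moves.
- r.finish_job(): hands the job in, once; it reports no verdict.
Trained networks look in the newest picture that a camera, given by its name, has taken for a name from the list of things; names that differ only in an ending like _2 or _b are one class to them, and where a whole thing is asked for, a point or a joint stands for the part that bears it (a point fixed in the world has none). Each returns a list of dicts, best first, with "conf" (0 to 1); they miss things now and then, are a little off and sometimes report something else, mostly with a low value. They report only what shows in the picture. A call takes as long as a camera call.
- r.find_in(camera, query): "uv" ([column, row] in pixels, amid what is visible of it).
The state is a dict: "time_s": time; "qpos": joint angles; "qvel": joint speeds; "effort": joint torques, N m; "tool_pos": TCP position; "tcp_rot": TCP orientation; "force": force on the tool from outside, world axes, zero at the start; "wrist_torque": the same for the moment, N m; "grip_width": opening from 0.0 (shut) to 1.0 (fully open).
Only numpy, scipy, OpenCV 4.12 (cv2) and the standard library are available. Lean on these libraries where they do the work, as an engineer would, in place of code of your own. Each camera call takes 0.05 s, during which the arm holds its last target.

## Working session

There is one attempt and no reset: what is moved stays moved. The work goes in short steps, each a Python script; the robot and the scene stay as the last script left them, time stands still between calls to the robot, and variables do not carry over. Pictures are saved under pics/ and viewed, and the job is handed in when it is done.

```bash
ls; mkdir -p pics
cat > h.py <<'E'
import numpy as np, cv2
from scipy.spatial.transform import Rotation as R
from bench import r
def px2ray(m,uv):
    x=(uv[0]-m["cx"])/m["fx"]; y=(uv[1]-m["cy"])/m["fy"]
    a,b=x,y
    for _ in range(20):
        s=1+m["k1"]*(a*a+b*b); a,b=x/s,y/s
    return np.array([a,b,1.0])
def px2w(m,uv,d=None,z=None):
    ray=px2ray(m,uv); Rm=np.array(m["R"]); t=np.array(m["t"])
    c=-Rm.T@t; w=Rm.T@ray
    if d is not None: return c+w*d
    return c+w*(z-c[2])/w[2]
def w2px(m,X):
    c=np.array(m["R"])@np.array(X)+np.array(m["t"]); a,b=c[0]/c[2],c[1]/c[2]
    s=1+m["k1"]*(a*a+b*b); return np.array([m["fx"]*a*s+m["cx"],m["fy"]*b*s+m["cy"]])
def cloud(m,D):
    u,v=np.meshgrid(np.arange(640),np.arange(480)); x=(u-m["cx"])/m["fx"]; y=(v-m["cy"])/m["fy"]; a,b=x.copy(),y.copy()
    for _ in range(20):
        s=1+m["k1"]*(a*a+b*b); a,b=x/s,y/s
    P=np.stack([a*D,b*D,D],-1)
    return (P-np.array(m["t"]))@np.array(m["R"])
E
python3 - <<'E'
from h import *
for n in ("scene","top"):
    im,d=r.read_camera(n); m=r.camera_model(n)
    cv2.imwrite(f"pics/{n}0.png",im[...,::-1]); np.savez(f"{n}0.npz",im=im,d=d,**{k:np.array(v) for k,v in m.items()})
    print(n,{k:np.round(v,3).tolist() for k,v in m.items()})
    print((-np.array(m["R"]).T@np.array(m["t"])).round(3))
print(r.get_obs())
E
```

```text
pics
scene {'fx': 558.271, 'fy': 558.271, 'cx': 319.571, 'cy': 237.969, 'k1': -0.085, 'R': [[0.352, 0.936, -0.005], [0.601, -0.23, -0.765], [-0.718, 0.266, -0.643]], 't': [-0.15, -0.237, 1.635]}
[ 1.368 -0.35   0.87 ]
top {'fx': 521.391, 'fy': 521.391, 'cx': 316.851, 'cy': 239.063, 'k1': -0.027, 'R': [[0.01, -1.0, -0.002], [-0.983, -0.009, -0.181], [0.181, 0.004, -0.983]], 't': [-0.078, 0.592, 1.39]}
[ 0.331 -0.078  1.474]
{'time_s': 0.1, 'qpos': array([-1.51569471e+00,  1.04669935e-01,  9.65777121e-02,  1.56387072e+00,
        3.60870313e-05,  1.35308306e+00]), 'qvel': array([ 9.60394854e-04, -1.71151202e-04,  1.53009611e-03,  2.26719047e-04,
        4.10484146e-05,  1.08829422e-03]), 'effort': array([ 5.69907337e-03, -5.58202887e+01,  5.04723036e+01,  1.29442831e-02,
       -2.93370813e-04,  6.93598565e-06]), 'tool_pos': array([ 0.16166286, -0.57752681,  0.23059918]), 'tcp_rot': array([-2.50216142e+00,  1.89817239e+00,  1.14273064e-03]), 'force': array([-0.50477504,  0.12339185,  0.03022001]), 'wrist_torque': array([ 0.03541877, -0.0042606 ,  0.05027314]), 'grip_width': 1.0007204574099355}
```

View pics/scene0.png

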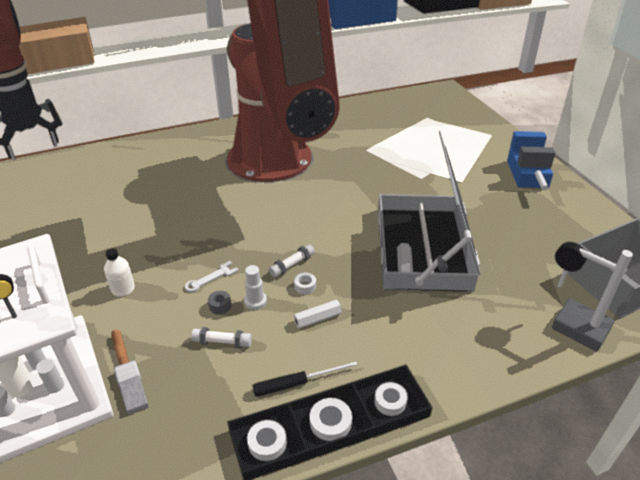

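View pics/top0.png

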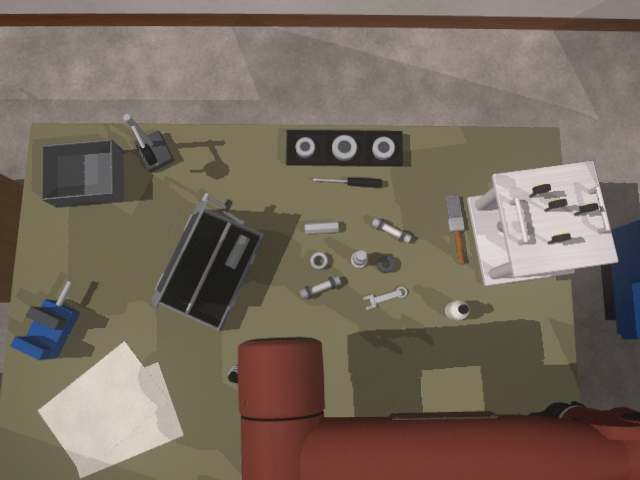

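Run:
```python
from h import *
D={n:np.load(n+"0.npz") for n in("scene","top")}
for q in ["gauge1_mid","pillar1_mid","stay_knee","wrench_grip","ring_a_mid","master_mid","driver_grip","oil_mid","brush_grip"]:
    for n in ("top","scene"):
        f=r.find_in(n,q)
        for x in f[:4]:
            u,v=np.round(x["uv"]).astype(int); d=D[n]["d"][v,u]
            print(q,n,round(x["conf"],2),x["uv"],px2w(D[n],x["uv"],d=d).round(3))
```

```text
gauge1_mid top 0.91 [389.7, 230.9] [ 0.623 -0.278  0.024]
gauge1_mid scene 0.78 [222.5, 334.4] [ 0.628 -0.281  0.02 ]
gauge1_mid scene 0.31 [253.5, 286.8] [ 0.562 -0.196  0.06 ]
pillar1_mid top 0.63 [321.0, 228.2] [ 0.331 -0.078  1.474]
pillar1_mid scene 0.78 [319.3, 311.5] [ 0.645 -0.083  0.027]
pillar1_mid scene 0.37 [458.6, 202.5] [0.632 0.218 0.213]
stay_knee top 0.64 [228.7, 209.3] [ 0.688  0.186 -0.001]
stay_knee scene 0.86 [439.6, 261.0] [0.677 0.165 0.112]
wrench_grip top 0.88 [380.8, 296.2] [ 0.44  -0.253  0.002]
wrench_grip top 0.17 [457.0, 309.5] [ 0.4   -0.444  0.09 ]
wrench_grip scene 0.76 [209.1, 276.1] [ 0.441 -0.27   0.007]
ring_a_mid top 0.64 [315.7, 259.5] [ 0.544 -0.069 -0.005]
ring_a_mid top 0.59 [317.0, 283.1] [ 0.476 -0.073 -0.006]
ring_a_mid scene 0.96 [305.0, 280.9] [ 0.526 -0.072  0.001]
master_mid top 0.71 [358.2, 258.3] [ 0.534 -0.183  0.096]
master_mid scene 0.6 [252.6, 287.6] [ 0.561 -0.197  0.057]
master_mid scene 0.57 [404.1, 258.8] [0.571 0.146 0.035]
driver_grip top 0.62 [223.8, 206.3] [0.667 0.178 0.12 ]
driver_grip top 0.59 [362.2, 179.4] [ 0.776 -0.202  0.018]
driver_grip scene 0.61 [281.7, 385.4] [ 0.785 -0.208  0.022]
oil_mid top 0.81 [458.3, 308.1] [ 0.404 -0.447  0.092]
oil_mid top 0.5 [378.1, 297.4] [ 0.436 -0.245  0.006]
oil_mid scene 0.9 [119.9, 277.1] [ 0.428 -0.454  0.054]
oil_mid scene 0.26 [430.1, 241.9] [0.514 0.248 0.008]
brush_grip top 0.76 [454.5, 224.3] [ 0.646 -0.465  0.018]
brush_grip top 0.71 [321.5, 284.8] [ 0.469 -0.086  0.021]
brush_grip scene 0.89 [128.6, 377.8] [ 0.669 -0.469  0.019]
```

The top picture shows the case at about (207,265), with the hinge to image-left and the stay knob at (228,205). The gauges lie at (390,231) and (321,287), the pillar at (322,228). Next I fit accurate poses from the depth clouds.

Run:
```python
from h import *
D={n:np.load(n+"0.npz") for n in("scene","top")}
C={n:cloud(D[n],D[n]["d"]) for n in D}
for n in D:
    P=C[n]; ok=D[n]["d"]>0
    # table plane
    s=ok&(abs(P[...,0]-.6)<.15)&(abs(P[...,1]+.2)<.2)&(abs(P[...,2])<.012)
    print(n,"table z",np.median(P[s][:,2]),P[s][:,2].std())
    for nm,c in dict(g1=(.623,-.278),g2=(.476,-.08),p1=(.635,-.083)).items():
        Q=P[ok&(np.hypot(P[...,0]-c[0],P[...,1]-c[1])<.075)&(P[...,2]>.008)&(P[...,2]<.045)]
        # cluster: largest component in grid
        g=np.zeros((100,100),np.uint8); ij=((Q[:,:2]-np.array(c)+.1)/.002).astype(int); g[ij[:,0],ij[:,1]]=1
        g2=cv2.dilate(g,np.ones((3,3))); k,l,st,ce=cv2.connectedComponentsWithStats(g2)
        lab=l[ij[:,0],ij[:,1]]
        for b in range(1,k):
            q=Q[lab==b]
            if len(q)<40: continue
            rect=cv2.minAreaRect((q[:,:2]*1000).astype(np.float32))
            print(n,nm,len(q),"mean",q.mean(0).round(4),"zmax",np.percentile(q[:,2],98).round(4),"rect",np.round(rect[0],1),np.round(rect[1],1),round(rect[2],1))
    # rim
    s=ok&(P[...,2]>.042)&(P[...,2]<.056)&(abs(P[...,0]-.53)<.25)&(abs(P[...,1]-.2)<.22)
    Q=P[s]; rect=cv2.minAreaRect((Q[:,:2]*1000).astype(np.float32)); print("rim",len(Q),np.round(rect[0],1),np.round(rect[1],1),rect[2])
    img=np.full((500,500),255,np.uint8)
    for hi,col in ((.03,200),(.042,150),(.056,0)):
        pass
    s=ok&(abs(P[...,0]-.53)<.25)&(abs(P[...,1]-.2)<.25)&(P[...,2]>.02)
    Q=P[s]; im=np.full((500,500,3),255,np.uint8)
    for q in Q:
        i=int((.78-q[0])*1000); j=int((.45-q[1])*1000)
        if 0<=i<500 and 0<=j<500:
            im[i,j]=(0,0,255) if .043<q[2]<.056 else ((255,0,0) if q[2]>=.056 else (0,200,0))
    cv2.imwrite(f"pics/map_{n}.png",im)
```

```text
scene table z -0.0002696131828184552 0.002202362153490005
scene g1 110 mean [ 0.5538 -0.2692  0.019 ] zmax 0.0271 rect [ 553.7 -268.9] [31.6  9.8] 82.5
scene g1 747 mean [ 0.6365 -0.2856  0.023 ] zmax 0.0327 rect [ 631.2 -284.6] [115.2  37.4] 62.8
scene g2 530 mean [ 0.4711 -0.0853  0.0231] zmax 0.0331 rect [465.8 -83. ] [ 35.7 119. ] 23.4
scene g2 166 mean [ 0.5311 -0.0783  0.0187] zmax 0.0252 rect [531.4 -78.8] [47.1 34.9] 89.7
scene p1 59 mean [ 0.5634 -0.0806  0.0162] zmax 0.0242 rect [564.2 -80.5] [23.   6.9] 86.3
scene p1 664 mean [ 0.644  -0.0867  0.0233] zmax 0.0304 rect [641.5 -84.4] [29.8 96.8] 2.9
rim 984 [521.2 226.7] [212.9 312.7] 67.28388214111328
top table z -0.0013424219702058825 0.003321126454754388
top g1 351 mean [ 0.6253 -0.2815  0.0238] zmax 0.0338 rect [ 627.  -282.9] [115.1  38.6] 63.8
top g2 366 mean [ 0.4605 -0.0804  0.0243] zmax 0.0354 rect [461.4 -80.5] [ 36.6 115.1] 21.9
top g2 113 mean [ 0.5305 -0.0766  0.02  ] zmax 0.0272 rect [531.5 -75.9] [37.  45.5] 2.8
top p1 366 mean [ 0.6321 -0.0823  0.0234] zmax 0.0323 rect [634.3 -82.1] [32.6 94.7] 4.6
rim 544 [518.8 228.1] [212.3 297.9] 66.82329559326172
```

```bash
python3 -c "
import cv2,numpy as np
a=cv2.imread('pics/map_top.png');b=cv2.imread('pics/map_scene.png')
cv2.imwrite('pics/map.png',cv2.resize(np.hstack([a,b]),(800,400),interpolation=cv2.INTER_AREA))
c=cv2.imread('pics/top0.png')[180:340,140:420];cv2.imwrite('pics/top0c.png',cv2.resize(c,None,fx=2.8,fy=2.8))"
```

```text
(no output)
```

View pics/map.png

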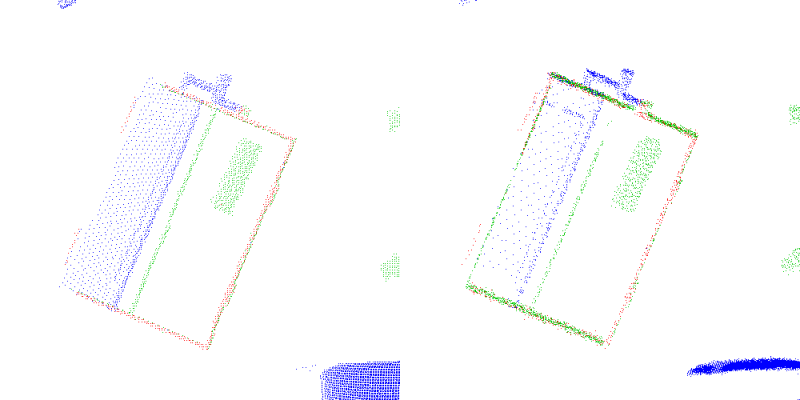

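View pics/top0c.png

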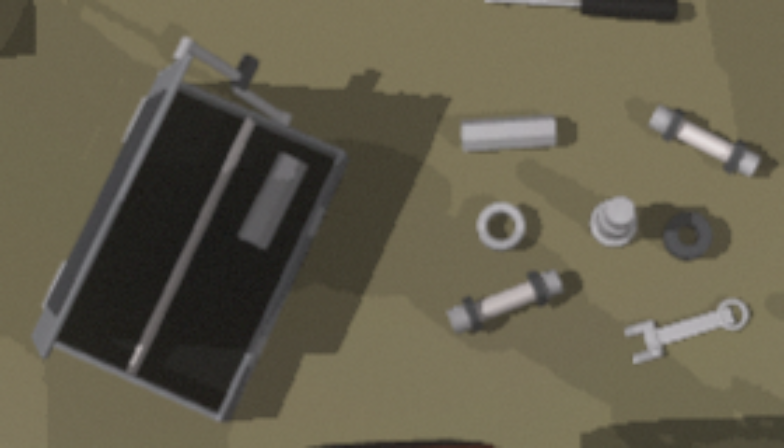

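Run:
```python
from h import *
from scipy.optimize import least_squares
D={n:np.load(n+"0.npz") for n in("scene","top")}
def fit(names):
    Q=[]
    for n in names:
        P=cloud(D[n],D[n]["d"]); s=(D[n]["d"]>0)&(P[...,2]>.046)&(P[...,2]<.054)&(abs(P[...,0]-.53)<.2)&(abs(P[...,1]-.2)<.2); Q.append(P[s][:,:2])
    Q=np.vstack(Q)
    def res(p,full=False):
        c,s=np.cos(p[2]),np.sin(p[2]); d=Q-p[:2]; x=d@[c,s]; y=d@[-s,c]
        f=abs(x+.097)+10*np.clip(abs(y)-.145,0,1); a=abs(y-.1425)+10*np.clip(abs(x)-.0995,0,1); b=abs(y+.1425)+10*np.clip(abs(x)-.0995,0,1)
        r_=np.minimum(np.minimum(f,a),b)
        return r_
    o=least_squares(res,[.525,.22,np.pi/2+np.radians(23)],loss="soft_l1",f_scale=.002)
    return o.x,np.degrees(o.x[2]),len(Q),np.median(res(o.x))
for n in (["top"],["scene"],["top","scene"]): print(n,fit(n))
```

```text
['top'] (array([0.51433541, 0.23030712, 1.18291356]), np.float64(67.77595424755081), 416, np.float64(0.0025510484119616733))
['scene'] (array([0.51852937, 0.23075777, 1.18909457]), np.float64(68.13010054679107), 681, np.float64(0.003930114921529532))
['top', 'scene'] (array([0.51694458, 0.23041856, 1.18695172]), np.float64(68.0073241508246), 1097, np.float64(0.0037392880420084595))
```

```bash
cat >> h.py <<'E'
CASE=np.array([.5167,.2305]); TH=1.187
RC=R.from_euler("z",TH)
def c2w(p): return RC.apply(p)+np.array([CASE[0],CASE[1],0])
E
cat > ov.py <<'E'
from h import *
import sys
def draw(n,im,m):
    S=3; x0,y0,w,h=(140,180,140,170) if n=="top" else (350,120,150,190)
    big=cv2.resize(im[y0:y0+h,x0:x0+w,::-1],None,fx=S,fy=S,interpolation=cv2.INTER_CUBIC).copy()
    def L(a,b,col):
        pa,pb=[tuple(((w2px(m,c2w(q))-[x0,y0]+.5)*S).astype(int).tolist()) for q in(a,b)]; cv2.line(big,pa,pb,col,1,cv2.LINE_AA)
    for z,X,Y,col in ((.05,.0995,.145,(0,0,255)),(.05,.0945,.14,(0,255,0))):
        k=[(-X,-Y,z),(X,-Y,z),(X,Y,z),(-X,Y,z)]
        for i in range(4): L(k[i],k[(i+1)%4],col)
    for x in (.0055,.0095): L((x,-.14,.032),(x,.14,.032),(255,255,0))
    e=np.array([.0995-.199*np.cos(np.radians(68)),0,.05+.199*np.sin(np.radians(68))])
    L(e-[0,.145,0],e+[0,.145,0],(255,0,255))
    # knee at locked
    return big
for n in("top","scene"):
    d=np.load(n+"0.npz"); cv2.imwrite(f"pics/ov_{n}{sys.argv[1]}.png",draw(n,d["im"],d))
a=cv2.imread(f"pics/ov_top{sys.argv[1]}.png"); b=cv2.imread(f"pics/ov_scene{sys.argv[1]}.png"); h=max(a.shape[0],b.shape[0])
o=np.zeros((h,a.shape[1]+b.shape[1],3),np.uint8); o[:a.shape[0],:a.shape[1]]=a; o[:b.shape[0],a.shape[1]:]=b
f=min(1,800/o.shape[1]); cv2.imwrite(f"pics/ov{sys.argv[1]}.png",cv2.resize(o,None,fx=f,fy=f))
E
python3 ov.py 1
```

```text
(no output)
```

View pics/ov1.png

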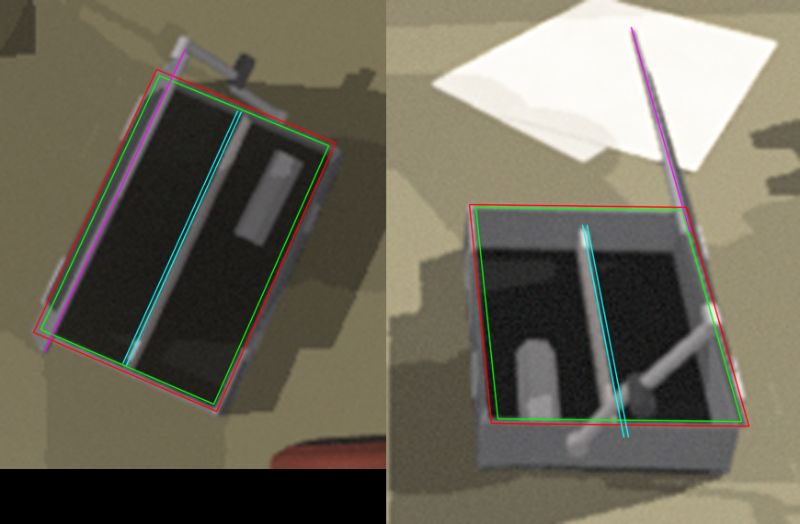

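Run:
```python
import cv2,numpy as np
t=cv2.imread('pics/top0.png');s=cv2.imread('pics/scene0.png')
def crop(im,c,w=25):
    k=im[c[1]-w:c[1]+w,c[0]-w:c[0]+w]; k=cv2.resize(k,(390,290) if 0 else (260,260),interpolation=cv2.INTER_CUBIC); k=cv2.convertScaleAbs(k,alpha=1.5,beta=20)
    for i in range(0,260,52): cv2.putText(k,str(c[0]-w+i*2*w//260),(i,10),0,.35,(0,255,255),1); cv2.putText(k,str(c[1]-w+i*2*w//260),(0,i+10),0,.35,(0,255,255),1); cv2.line(k,(i,0),(i,259),(90,90,0),1); cv2.line(k,(0,i),(259,i),(90,90,0),1)
    return k
A=np.hstack([crop(t,c) for c in((258,238),(218,322),(165,300))]); B=np.hstack([crop(s,c) for c in((385,200),(388,285),(470,285))])
cv2.imwrite('pics/corn.png',np.vstack([A,B]))
```

```text
(no output)
```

View pics/corn.png

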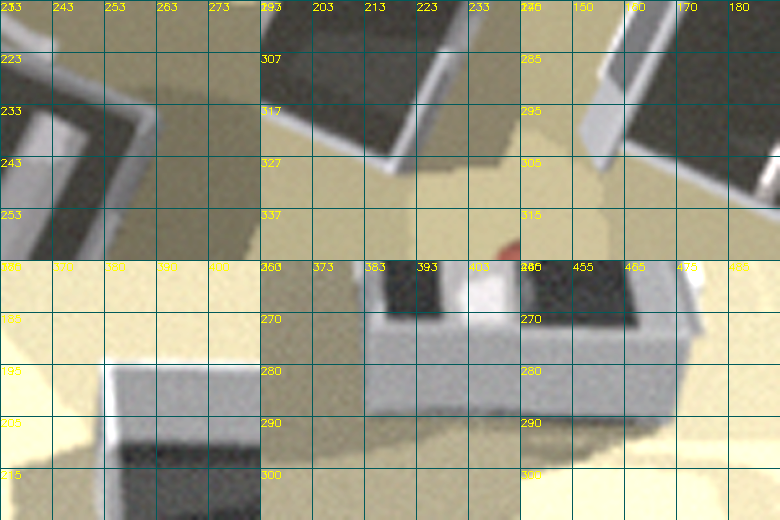

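Run:
```python
from h import *
from scipy.optimize import least_squares
D={n:np.load(n+"0.npz") for n in("scene","top")}
X,Y=.0995,.145
obs=[("top",(263,234.3),(-X,-Y,.05)),("top",(218,330),(-X,Y,.05)),
("scene",(379.8,193.8),(-X,Y,.05)),("scene",(383.2,273.5),(-X,-Y,.05)),("scene",(383.2,289.8),(-X,-Y,0)),("scene",(478,273.8),(X,-Y,.05)),("scene",(474.2,290.8),(X,-Y,0)),
("top",(140+247/.9195/3,180+117/.9195/3),(.0075,-.14,.032)),("top",(140+133/.9195/3,180+362/.9195/3),(.0075,.14,.032))]
def f(p,o=obs):
    rc=R.from_euler("z",p[2]); e=[]
    for n,uv,q in o: e.append((w2px(D[n],rc.apply(q)+[p[0],p[1],0])-np.array(uv)+.5))
    return np.ravel(e)
o=least_squares(f,[.5167,.2305,1.187],loss="soft_l1"); print(o.x); print(f(o.x).reshape(-1,2).round(1))
for n in("top","scene"):
    oo=[k for k in obs if k[0]==n]; q=least_squares(lambda p:f(p,oo),o.x); print(n,q.x)
```

```text
[0.51431163 0.22629377 1.1672893 ]
[[ 0.7 -0.7]
 [ 0.7  0.3]
 [-0.4 -0.3]
 [ 1.3 -0.8]
 [-0.3 -0.5]
 [ 0.   1.2]
 [-0.3  0.7]
 [-0.2 -0.9]
 [-2.5  1.5]]
top [0.51461215 0.22531193 1.16548151]
scene [0.51394829 0.22584022 1.17100832]
```

```bash
python3 - <<'E'
s=open('h.py').read().replace("CASE=np.array([.5167,.2305]); TH=1.187","CASE=np.array([.5143,.2258]); TH=1.168")
s+='''
def rot(z,x):
    z=np.array(z,float)/np.linalg.norm(z); x=np.array(x,float); x-=z*(x@z); x/=np.linalg.norm(x)
    return R.from_matrix(np.column_stack([x,np.cross(z,x),z])).as_rotvec()
def tilt(deg,flip=1,xalong=False):
    a=np.radians(deg); z=RC.apply([np.sin(a),0,-np.cos(a)]); x=RC.apply([0,1,0] if xalong else [np.cos(a),0,np.sin(a)])
    return rot(z,flip*x), z
def vert(ang,flip=1):  # object axis angle; jaws perpendicular
    return rot([0,0,-1],flip*np.array([-np.sin(ang),np.cos(ang),0]))
'''
open('h.py','w').write(s)
E
python3 ov.py 2
cat > plan.py <<'E'
from h import *
G1=np.array([.6285,-.2835]); G1A=None
def ang(d): return np.radians(d)
# axis angles (world) from rects
OBJ=dict(g1=((.629,-.2835),ang(63.3)),g2=((.4635,-.082),ang(90+22.5)),p1=((.638,-.083),ang(90+3.8)))
E
python3 - <<'E'
from h import *; from plan import OBJ
for k,(c,a) in OBJ.items():
    for f in(1,-1):
        for z in (.008,.16):
            q=r.inverse_kinematics([c[0],c[1],z],vert(a,f)); print(k,f,z,None if q is None else np.round(q,2))
for nm,p,t,xa in (("h-",(.052,-.068,.021),35,0),("h+",(.052,.068,.021),35,0),("f",(-.052,.075,.02),12,0),("knee",(.005,-.170,.108),45,1),("knee2",(.042,-.170,.085),45,1),("lid0",(.06,0,.22),0,1),("lidm",(0.0,0,.17),0,1),("lid1",(-.06,0,.056),0,1)):
    for f in(1,-1):
        for back in (0,.15 if nm[0] in"hfk" else .05):
            ro,z=tilt(t,f,xa); pos=c2w(p)-z*back
            q=r.inverse_kinematics(pos,ro); print(nm,f,back,pos.round(3),None if q is None else np.round(q,2))
E
```

```text
g1 1 0.008 [-0.61  0.45  0.09  1.21  0.   -1.72]
g1 1 0.16 [-0.61  0.38  0.29  1.48  0.   -1.72]
g1 -1 0.008 [-0.61  0.45  0.09  1.21  0.    1.42]
g1 -1 0.16 [-0.61  0.38  0.29  1.48  0.    1.42]
g2 1 0.008 [-0.45 -0.21 -0.62  1.16 -0.   -2.42]
g2 1 0.16 [-0.45 -0.3  -0.41  1.46 -0.   -2.42]
g2 -1 0.008 [-0.45 -0.21 -0.62  1.16 -0.    0.72]
g2 -1 0.16 [-0.45 -0.3  -0.41  1.46 -0.    0.72]
p1 1 0.008 [-0.33  0.31 -0.08  1.18  0.   -1.97]
p1 1 0.16 [-0.33  0.23  0.11  1.45  0.   -1.97]
p1 -1 0.008 [-0.33  0.31 -0.08  1.18  0.    1.17]
p1 -1 0.16 [-0.33  0.23  0.11  1.45  0.    1.17]
h- 1 0 [0.597 0.247 0.021] [-0.08 -0.04 -0.55  0.84  0.58  0.39]
h- 1 0.15 [0.564 0.168 0.144] [-0.25 -0.24 -0.5   1.21  0.6   0.19]
h- -1 0 [0.597 0.247 0.021] [-0.08 -0.04 -0.55  0.84  0.58 -2.76]
h- -1 0.15 [0.564 0.168 0.144] [-0.25 -0.24 -0.5   1.21  0.6  -2.95]
h+ 1 0 [0.472 0.3   0.021] [ 0.03 -0.45 -0.9   0.84  0.55  0.51]
h+ 1 0.15 [0.438 0.221 0.144] [-0.19 -0.71 -0.83  1.3   0.6   0.26]
h+ -1 0 [0.472 0.3   0.021] [ 0.03 -0.45 -0.9   0.84  0.55 -2.63]
h+ -1 0.15 [0.438 0.221 0.144] [-0.19 -0.71 -
[... 959 characters left out ...]
2   1.64  0.   -0.9 ]
lid0 -1 0 [0.538 0.281 0.22 ] [0.27 0.12 0.1  1.54 0.   2.24]
lid0 -1 0.05 [0.538 0.281 0.27 ] [0.27 0.14 0.2  1.64 0.   2.24]
lidm 1 0 [0.514 0.226 0.17 ] [ 0.18 -0.02 -0.14  1.45  0.   -0.99]
lidm 1 0.05 [0.514 0.226 0.22 ] [ 0.18 -0.02 -0.05  1.54  0.   -0.99]
lidm -1 0 [0.514 0.226 0.17 ] [ 0.18 -0.02 -0.14  1.45  0.    2.15]
lidm -1 0.05 [0.514 0.226 0.22 ] [ 0.18 -0.02 -0.05  1.54  0.    2.15]
lid1 1 0 [0.491 0.171 0.056] [ 0.08 -0.1  -0.42  1.24  0.   -1.09]
lid1 1 0.05 [0.491 0.171 0.106] [ 0.08 -0.13 -0.36  1.34  0.   -1.09]
lid1 -1 0 [0.491 0.171 0.056] [ 0.08 -0.1  -0.42  1.24  0.    2.06]
lid1 -1 0.05 [0.491 0.171 0.106] [ 0.08 -0.13 -0.36  1.34  0.    2.06]
```

View pics/ov2.png

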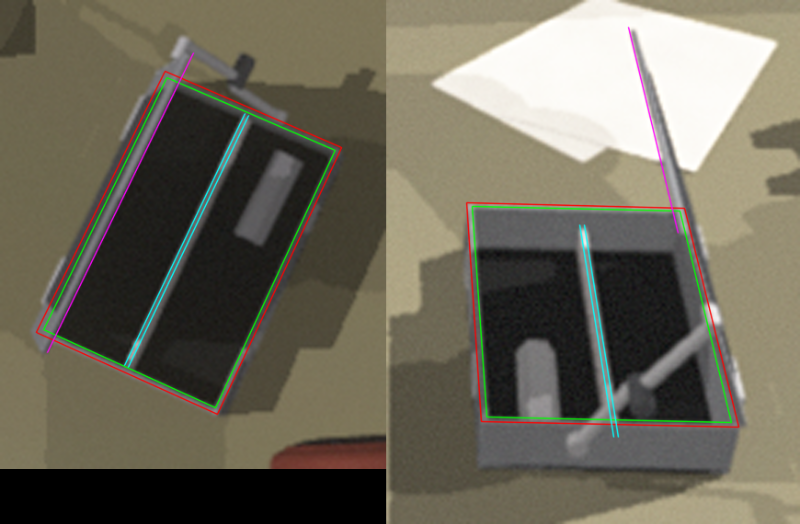

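The overlay with the corrected case pose, (0.5143, 0.2258) and 1.168 rad, now matches in both cameras. Next I hover over gauge 1 and check its pose with the wrist camera.

```bash
cat >> h.py <<'E'
def wristfit(c,rad=.085,zlo=.010,zhi=.045,name=None):
    """cluster near c in the wrist depth -> centre, axis angle"""
    im,d=None,None
    m=r.camera_model("wrist"); im,d=r.read_camera("wrist")
    if name: cv2.imwrite(f"pics/{name}.png",im[...,::-1])
    P=cloud(m,d); Q=P[(d>0)&(np.hypot(P[...,0]-c[0],P[...,1]-c[1])<rad)&(P[...,2]>zlo)&(P[...,2]<zhi)]
    g=np.zeros((200,200),np.uint8); ij=((Q[:,:2]-np.array(c)+.1)/.001).astype(int); g[ij[:,0],ij[:,1]]=1
    g=cv2.morphologyEx(g,cv2.MORPH_CLOSE,np.ones((5,5))); k,l,st,ce=cv2.connectedComponentsWithStats(g)
    if k<2: print("nothing"); return None
    lab=l[ij[:,0],ij[:,1]]; b=1+np.argmax(st[1:,4]); q=Q[lab==b]
    (cx,cy),(w,h),a=cv2.minAreaRect((q[:,:2]*1000).astype(np.float32))
    # axis direction from box
    box=cv2.boxPoints(((cx,cy),(w,h),a)); e=box[1]-box[0]; f=box[2]-box[1]; L=e if np.hypot(*e)>np.hypot(*f) else f
    an=np.arctan2(L[1],L[0])%np.pi
    print("fit",np.round([cx,cy],1),"size",np.round(sorted((w,h)),1),"ang",round(np.degrees(an),1),"n",len(q),"ztop",np.percentile(q[:,2],95).round(4),"mean",q.mean(0).round(4))
    return np.array([cx,cy])/1000,an
def st(tag=""):
    o=r.get_obs(); print(tag,"t",round(o["time_s"],2),"tcp",np.round(o["tool_pos"],4),"F",np.round(o["force"],1),"grip",round(o["grip_width"],3))
E
python3 - <<'E'
from h import *; from plan import OBJ
c,a=OBJ["g1"]
r.movep([c[0],c[1],.17],vert(a,-1)); r.command_gripper(.5,60)
print(wristfit(c,name="w_g1")); st()
E
```

```text
fit [ 629.2 -285.5] size [ 36.6 116. ] ang 62.7 n 3740 ztop 0.0322 mean [ 0.6309 -0.2823  0.0255]
(array([ 0.6292287 , -0.28546359]), np.float32(1.093721))
 t 3.54 tcp [ 0.629  -0.2835  0.17  ] F [-0.2  0.8  0. ] grip 0.498
```

View pics/w_g1.png

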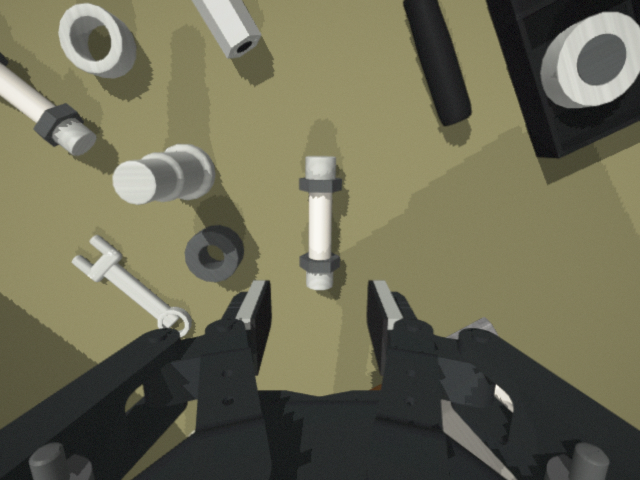

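The wrist picture shows the gauge upright at (320,222), centred between the jaws. I'll grasp it, check the grip, and carry it to the -y half of the hinge bay.

Run:
```python
from h import *
c=np.array([.6295,-.2848]); a=np.radians(63)
ro=vert(a,-1)
r.servo_line([c[0],c[1],.008],ro,feed=.15); st("down")
r.command_gripper(0.0,60); st("closed")
r.servo_line([c[0],c[1],.22],ro,feed=.2); st("up")
m=r.camera_model("wrist"); im,d=r.read_camera("wrist"); cv2.imwrite("pics/w_g1b.png",im[...,::-1])
```

```text
down t 4.78 tcp [ 0.6303 -0.2853  0.0094] F [ 0.4 -0.   0.2] grip 0.495
closed t 5.12 tcp [ 0.6302 -0.2853  0.0094] F [-1.   1.2  6.3] grip 0.208
up t 6.33 tcp [ 0.629  -0.2844  0.2183] F [-0.9 -0.4 -2.7] grip 0.21
```

View pics/w_g1b.png

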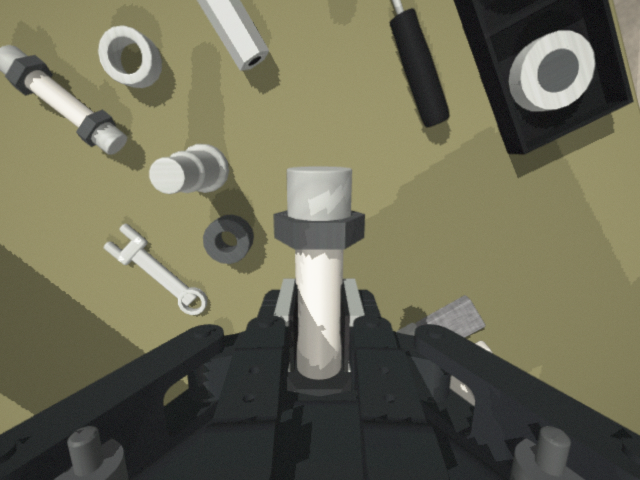

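```bash
cat >> h.py <<'E'
def place(p,t,s,hz,flip=1,back=.20,over=.012,opening=.45,above=None):
    """p: case x,y of object axis, hz: expected axis height when resting"""
    ro,z=tilt(t,flip)
    tgt=c2w([p[0],p[1],hz])+s*z
    r.movep(tgt+[0,0,over]-back*z,ro); st("pre")
    r.servo_line(tgt+[0,0,over],ro,feed=.15); st("over")
    hit=r.servo_line(tgt-[0,0,.008],ro,feed=.03,contact_N=5); st(f"contact {hit}")
    return ro,z
E
python3 - <<'E'
from h import *
ro,z=place((.052,-.068),35,.0066,.0234)
m=r.camera_model("wrist"); im,d=r.read_camera("wrist"); cv2.imwrite("pics/w_g1c.png",im[...,::-1])
im,d=r.read_camera("scene"); cv2.imwrite("pics/s_g1c.png",cv2.resize(im[100:320,330:540,::-1],None,fx=2.7,fy=2.7))
E
```

```text
pre t 7.95 tcp [0.5542 0.1444 0.1941] F [-0.2 -0.2 -2.2] grip 0.207
over t 9.43 tcp [0.5993 0.2501 0.0308] F [ 0.2  0.1 -2.4] grip 0.206
contact True t 9.91 tcp [0.599  0.2504 0.0176] F [-1.5 -1.6  4.5] grip 0.207
```

View pics/w_g1c.png

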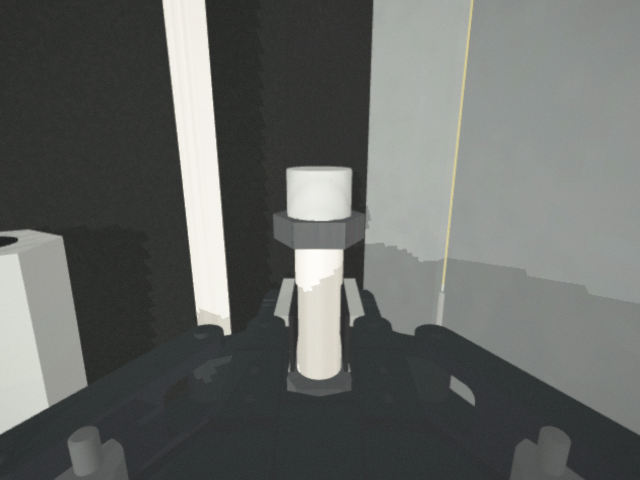

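View pics/s_g1c.png

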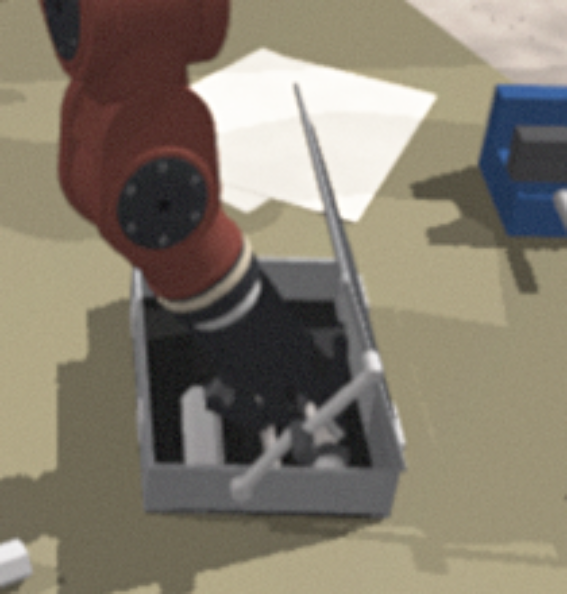

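The gauge rests on the floor of the hinge bay: the divider is at (200,170), the hinge wall at (370,150), and the 23 mm axis height matches. I'll release it, retreat, and go to gauge 2.

```bash
cat >> h.py <<'E'
def release(op,back=.20,op2=.5):
    o=r.get_obs(); p=o["tool_pos"]; ro=o["tcp_rot"]; z=R.from_rotvec(ro).apply([0,0,1])
    r.command_gripper(op); st("open")
    r.servo_line(p-.025*z,ro,feed=.08)
    r.servo_line(p-back*z,ro,feed=.2); st("back")
E
python3 - <<'E'
from h import *; from plan import OBJ
release(.34)
im,d=r.read_camera("wrist"); cv2.imwrite("pics/w_g1d.png",im[...,::-1])
c,a=OBJ["g2"]
r.movep([c[0],c[1],.17],vert(a,-1)); r.command_gripper(.5,60)
print(wristfit(c,name="w_g2")); st()
E
```

```text
open t 10.28 tcp [0.5988 0.2509 0.0178] F [0.8 2.9 4.7] grip 0.339
back t 11.78 tcp [0.5535 0.1452 0.1802] F [-0.  -0.1  0.4] grip 0.344
fit [463.7 -84. ] size [ 36.1 115.9] ang 111.9 n 3750 ztop 0.0322 mean [ 0.4623 -0.0806  0.0255]
(array([ 0.46366   , -0.08404327]), np.float32(1.9528013))
 t 13.08 tcp [ 0.4635 -0.0817  0.1699] F [-0.3 -0.3  1. ] grip 0.5
```

View pics/w_g1d.png

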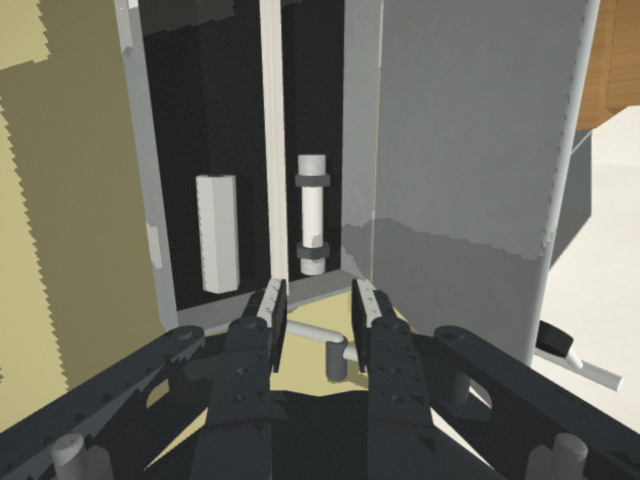

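View pics/w_g2.png

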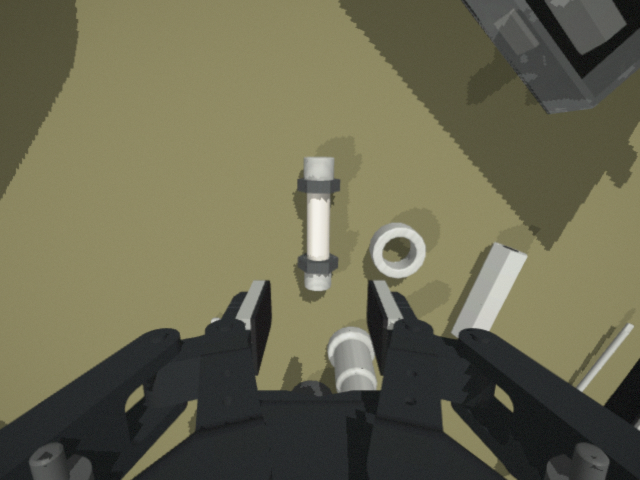

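Gauge 1 lies in the hinge bay at (313,215), beside pillar 2 across the divider. Gauge 2 is centred at (318,222), with ring a close by at (398,250), so I'll open narrower for this grasp.

Run:
```python
from h import *
c=np.array([.4633,-.0832]); a=np.radians(112.1)
ro=vert(a,-1)
r.command_gripper(.4,60)
r.servo_line([c[0],c[1],.007],ro,feed=.15); st("down")
r.command_gripper(0.0,60); st("closed")
r.servo_line([c[0],c[1],.22],ro,feed=.2); st("up")
ro,z=place((.052,.068),35,.0066,.0234)
im,d=r.read_camera("wrist"); cv2.imwrite("pics/w_g2c.png",im[...,::-1])
```

```text
down t 14.57 tcp [ 0.464  -0.0835  0.0079] F [0.  0.  0.8] grip 0.402
closed t 14.85 tcp [ 0.464  -0.0836  0.0082] F [-2.2  1.   4.3] grip 0.207
up t 16.07 tcp [ 0.4628 -0.0829  0.2188] F [ 0.6 -0.4 -3.4] grip 0.208
pre t 17.13 tcp [0.429  0.1976 0.1939] F [-0.2 -0.7 -2. ] grip 0.21
over t 18.62 tcp [0.474  0.3036 0.0307] F [ 0.3  0.3 -1.3] grip 0.205
contact True t 19.11 tcp [0.4739 0.3038 0.0167] F [-2.  -1.6  6.6] grip 0.206
```

View pics/w_g2c.png

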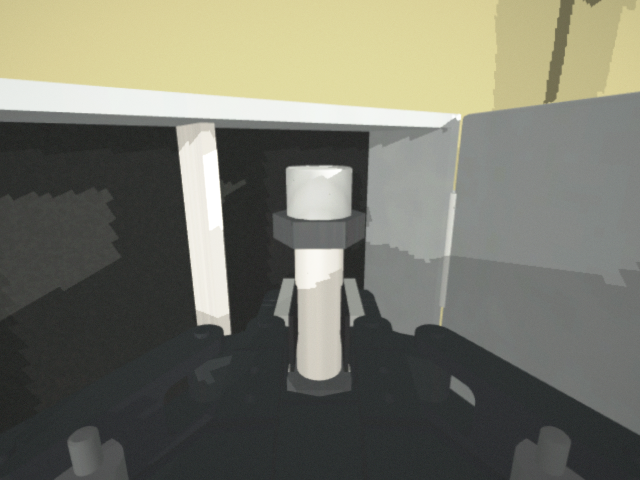

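Gauge 2 sits between the divider and the hinge wall with floor contact. I'll release it and hover over the pillar.

```bash
python3 - <<'E'
from h import *; from plan import OBJ
release(.34)
im,d=r.read_camera("wrist"); cv2.imwrite("pics/w_g2d.png",im[...,::-1])
c,a=OBJ["p1"]
r.movep([c[0],c[1],.17],vert(a,-1)); r.command_gripper(.7,90)
print(wristfit(c,name="w_p1")); st()
E
python3 -c "
import cv2,numpy as np
cv2.imwrite('pics/two.png',np.hstack([cv2.resize(cv2.imread('pics/'+n),(400,300)) for n in('w_g2d.png','w_p1.png')]))"
```

```text
open t 19.43 tcp [0.4745 0.3046 0.018 ] F [1.2 4.1 8. ] grip 0.343
back t 20.92 tcp [0.4285 0.1985 0.1794] F [-0.4  0.2 -0.5] grip 0.339
fit [636.1 -85.7] size [32.1 95.8] ang 94.4 n 3961 ztop 0.0288 mean [ 0.6362 -0.0832  0.0246]
(array([ 0.63609528, -0.08574594]), np.float32(1.6483914))
 t 22.72 tcp [ 0.6379 -0.0829  0.1702] F [-0.2  0.8  0. ] grip 0.702
```

View pics/two.png

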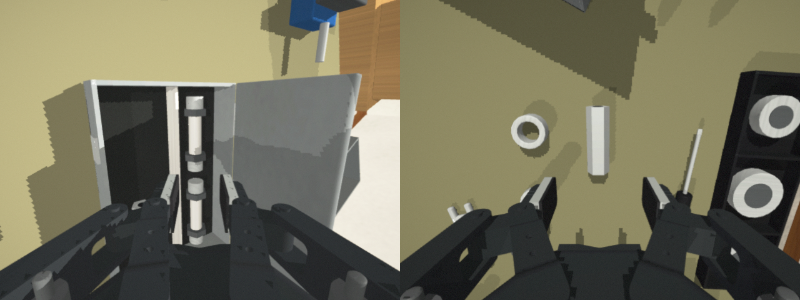

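Both gauges lie end to end in the hinge bay. The pillar is at (636,-85) mm, aligned between the jaws. I'll grasp it and take it to the +y half of the front bay.

Run:
```python
from h import *
c=np.array([.636,-.0845]); a=np.radians(94.4)
ro=vert(a,-1)
r.command_gripper(.6,90)
r.servo_line([c[0],c[1],.004],ro,feed=.15); st("down")
r.command_gripper(0.0,90); st("closed")
r.servo_line([c[0],c[1],.22],ro,feed=.18); st("up")
ro,z=place((-.052,.077),12,.009,.0204)
im,d=r.read_camera("wrist"); cv2.imwrite("pics/w_p1c.png",im[...,::-1])
```

```text
down t 24.23 tcp [ 0.6368 -0.0848  0.0052] F [ 0.5 -0.  -0.8] grip 0.601
closed t 24.57 tcp [ 0.6367 -0.0848  0.0056] F [-3.   0.   7.5] grip 0.34
up t 25.92 tcp [ 0.6355 -0.0843  0.2186] F [-0.7 -0.6 -3.4] grip 0.334
pre t 27.21 tcp [0.4082 0.1712 0.2194] F [ 0.7  0.4 -3.4] grip 0.333
over t 28.69 tcp [0.4244 0.2098 0.0244] F [ 1.  0. -4.] grip 0.331
contact True t 29.11 tcp [0.4245 0.2098 0.0154] F [-2.4 -0.   7.5] grip 0.329
```

View pics/w_p1c.png

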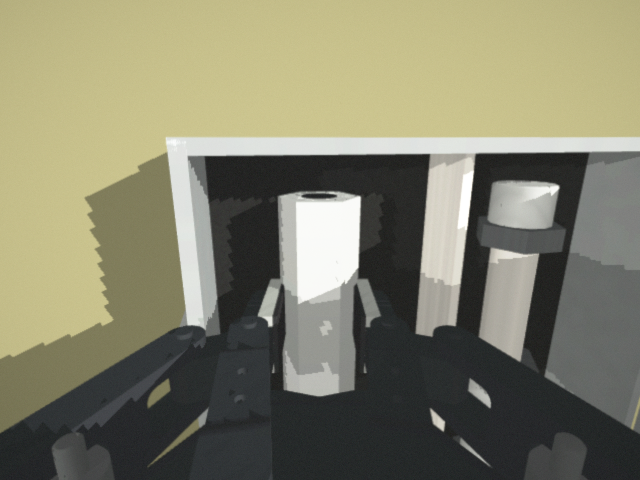

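The pillar is inside the front bay and has touched the floor. I'll release it, back off, and look.

```bash
python3 - <<'E'
from h import *
release(.48)
im,d=r.read_camera("wrist"); cv2.imwrite("pics/w_p1d.png",im[...,::-1])
r.command_gripper(0,40)
ro,z=tilt(45,-1,True)
# knee geometry
piv=np.array([-.0255,.036]); kz=.104; kn=np.array([piv[0]+np.sqrt(.078**2-(kz-piv[1])**2),kz]); print(kn)
p=c2w([kn[0],-.170,kn[1]])-z*.12
r.movep(p,ro); st()
im,d=r.read_camera("wrist"); m=r.camera_model("wrist"); cv2.imwrite("pics/w_knee.png",im[...,::-1]); np.savez("knee.npz",d=d,**{k:np.array(v) for k,v in m.items()})
im,d=r.read_camera("scene"); cv2.imwrite("pics/s_knee.png",im[...,::-1])
for n in ("wrist","scene"):
    for x in r.find_in(n,"stay_knee")[:2]:
        print(n,x)
        if n=="scene":
            mm=r.camera_model("scene"); u,v=np.round(x["uv"]).astype(int); w=px2w(mm,x["uv"],d=d[v,u]); print(RC.inv().apply(w-[*CASE,0]).round(4))
        else:
            k=np.load("knee.npz"); u,v=np.round(x["uv"]).astype(int); w=px2w(k,x["uv"],d=k["d"][v,u]); print(RC.inv().apply(w-[*CASE,0]).round(4))
E
python3 -c "
import cv2,numpy as np
cv2.imwrite('pics/two2.png',np.hstack([cv2.resize(cv2.imread('pics/'+n),(400,300)) for n in('w_p1d.png','w_knee.png')]))"
```

```text
open t 29.44 tcp [0.4262 0.2118 0.0169] F [ 3.6 12.6  9.2] grip 0.473
back t 30.94 tcp [0.4074 0.1717 0.2096] F [ 0.4  0.5 -0.4] grip 0.482
[0.01270995 0.104     ]
 t 32.55 tcp [0.6421 0.0932 0.1891] F [-0.3  0.   1. ] grip -0.002
wrist {'uv': [307.7, 226.3], 'conf': 0.72}
[ 0.0125 -0.1614  0.1136]
scene {'uv': [442.2, 264.0], 'conf': 0.97}
[ 0.0116 -0.1815  0.1112]
scene {'uv': [454.7, 247.3], 'conf': 0.73}
[ 0.0339 -0.167   0.1437]
```

View pics/two2.png

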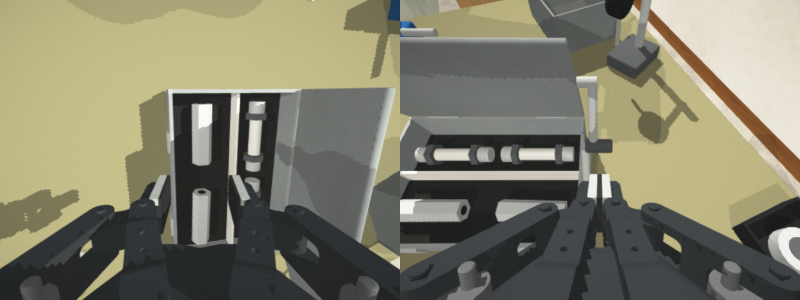

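View pics/s_knee.png

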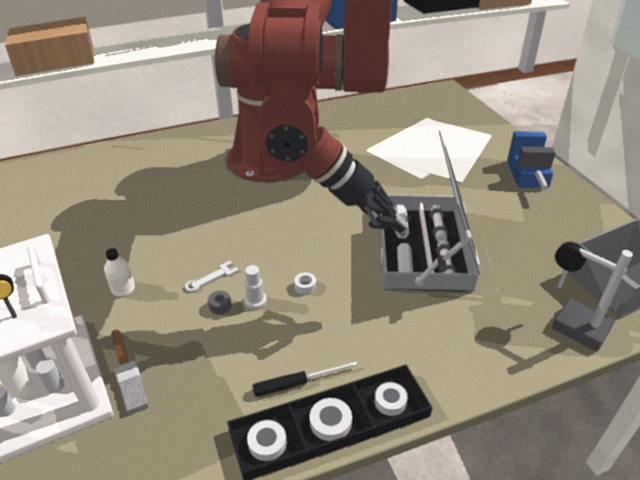

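The wrist picture shows both gauges end to end in the hinge bay and both pillars in the front bay. The knob shows at about (592,141), in line with the shut fingertips. Next I press the knee along its arc.

Run:
```python
from h import *
ro,z=tilt(45,-1,True)
piv=np.array([-.0255,.036]); f0=np.arctan2(.0127+.0255,.104-.036)
def tc(f,off=.009): k=piv+.078*np.array([np.sin(f),np.cos(f)]); return c2w([k[0],-.171,k[1]])-off*z
r.servo_line(tc(f0,.025),ro,feed=.15); 
o=r.get_obs()["force"]
hit=r.servo_line(tc(f0,-.002),ro,feed=.03,contact_N=3); st(f"hit {hit}")
for dd in (.01,.02,.03,.038):
    h=r.servo_line(tc(f0+dd/.078,.009),ro,feed=.04,contact_N=25)
    q=r.get_obs(); f=RC.inv().apply(q["force"]-o); print(dd,h,"F case",f.round(1),np.round(q["tool_pos"]-tc(f0+dd/.078,.009),4),round(q["time_s"],2))
im,d=r.read_camera("scene"); cv2.imwrite("pics/s_knee2.png",cv2.resize(im[100:320,330:540,::-1],None,fx=2.7,fy=2.7))
```

```text
hit True t 34.15 tcp [0.6744 0.1659 0.1088] F [-0.3  0.1  0.6] grip 0.001
0.01 False F case [ 0.3 -1.6  1.9] [-0.0002  0.0003 -0.0004] 34.52
0.02 False F case [ 1.9 -1.2  1.3] [ 0.      0.0002 -0.0003] 34.92
0.03 False F case [-2.4 -3.2  1.1] [ 0.0007 -0.0009 -0.0001] 35.32
0.038 False F case [-2.  -7.7  2.2] [ 0.0016 -0.0013  0.0006] 35.67
```

View pics/s_knee2.png

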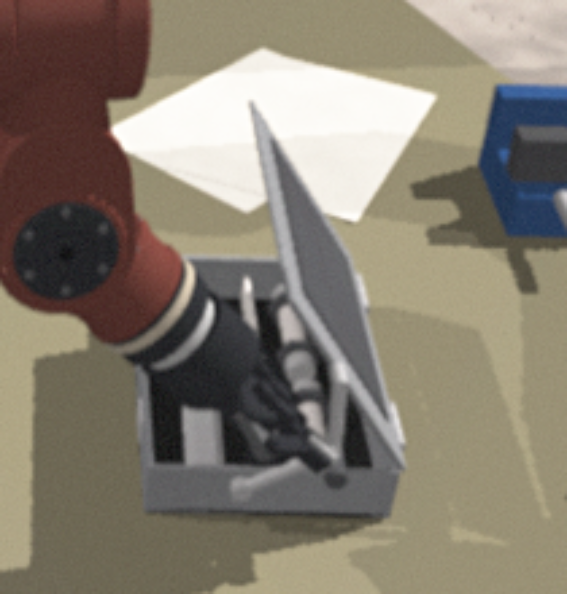

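The stay is broken and the lid has dropped to about 50 degrees. A sideways force of -7.7 N in case y shows something touching the tool from the +y side, so I'll move out along -y first and then back.

Run:
```python
from h import *
o=r.get_obs(); p=o["tool_pos"]; ro=o["tcp_rot"]; z=R.from_rotvec(ro).apply([0,0,1]); y=RC.apply([0,1,0])
def F(t): q=r.get_obs(); print(t,RC.inv().apply(q["force"]).round(1),round(q["time_s"],2))
F("now")
for d in (.01,.025,.05):
    h=r.servo_line(p-y*d,ro,feed=.06,contact_N=20); F(f"{d} {h}")
im,d=r.read_camera("scene"); cv2.imwrite("pics/s_knee3.png",cv2.resize(im[100:320,330:540,::-1],None,fx=2.7,fy=2.7))
```

```text
now [-3.4 -6.5  0.3] 35.72
0.01 False [-0.6 -1.4  1. ] 36.07
0.025 False [ 0.4 -0.3 -0. ] 36.47
0.05 False [0.1 0.7 0.2] 37.03
```

View pics/s_knee3.png

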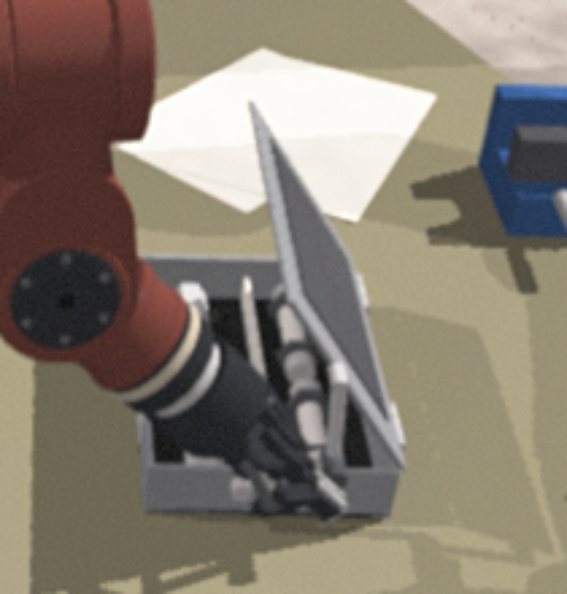

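Run:
```python
from h import *
o=r.get_obs(); p=o["tool_pos"]; ro=o["tcp_rot"]; z=R.from_rotvec(ro).apply([0,0,1])
r.servo_line(p-.19*z,ro,feed=.2); st()
q=r.get_obs()["tool_pos"]
for n in("top","scene"):
    im,d=r.read_camera(n); m=r.camera_model(n); P=RC.inv().apply((cloud(m,d)-[*CASE,0]).reshape(-1,3)).reshape(480,640,3)
    cv2.imwrite(f"pics/{n}_l.png",im[...,::-1])
    s=(d>0)&(abs(P[...,1])<.09)&(P[...,2]>.08)&(P[...,2]<.26)&(P[...,0]>-.12)&(P[...,0]<.12)
    Q=P[s]; print(n,len(Q))
    if len(Q)>30:
        vx=cv2.fitLine(Q[:,[0,2]].astype(np.float32),cv2.DIST_HUBER,0,.01,.01).ravel(); print("line",vx.round(3),"ang",np.degrees(np.arctan2(vx[1],-vx[0])).round(1),"top z",np.percentile(Q[:,2],99).round(3),"minx",np.percentile(Q[:,0],1).round(3))
```

```text
t 38.18 tcp [0.6787 0.0465 0.2186] F [ 0.7  0.3 -1.3] grip 0.0
top 1606
line [ 0.569 -0.822  0.031  0.164] ang -124.7 top z 0.219 minx -0.011
scene 1142
line [ 0.563 -0.827  0.029  0.167] ang -124.2 top z 0.217 minx -0.009
```

View pics/scene_l.png

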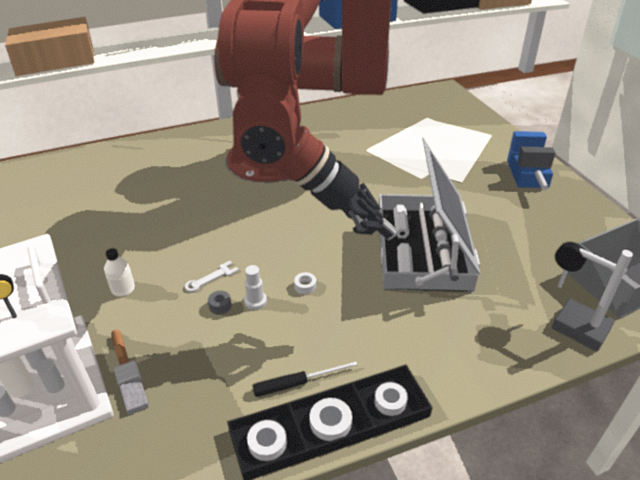

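The lid stands at about 55.5 degrees from shut in both cameras, which puts the fold of the stay well over 0.5 rad. I'll go over the lid, behind its outer face, and push it shut along its arc.

Run:
```python
from h import *
ro,z=tilt(0,-1,True)
def tp(th,rr=.175,a=.011,off=0.): 
    t=np.radians(th); n=np.array([np.sin(t),np.cos(t)]); k=np.array([.0995,.05])+rr*np.array([-np.cos(t),np.sin(t)])+(.006+off)*n
    return c2w([k[0]+a,0,k[1]])
P=[c2w([-.06,-.04,.31]),c2w([.05,0,.31])]
s=tp(55.5,off=.025)
for w in P+[s]: assert r.inverse_kinematics(w,ro) is not None
r.movep(P[0],ro); r.movep(P[1],ro); st("behind")
r.servo_line(s,ro,feed=.15); st("near")
o=r.get_obs()["force"]
def F(t): q=r.get_obs(); print(t,"F case",RC.inv().apply(q["force"]-o).round(1),RC.inv().apply(q["tool_pos"]-[*CASE,0]).round(4),round(q["time_s"],2))
h=r.servo_line(tp(52),ro,feed=.04,contact_N=2); F(f"touch {h}")
for th in (46,40,34,28,22,16,10):
    h=r.servo_line(tp(th),ro,feed=.07,contact_N=25); F(f"{th} {h}")
    if h: break
im,d=r.read_camera("scene"); cv2.imwrite("pics/s_lid.png",cv2.resize(im[60:320,230:540,::-1],None,fx=2.3,fy=2.3))
```

```text
behind t 39.68 tcp [0.5343 0.2711 0.3078] F [-0.1 -0.   0.3] grip -0.001
near t 40.49 tcp [0.5294 0.2594 0.2129] F [-0.3  0.1 -0.4] grip 0.001
touch True F case [ 0.1 -0.2 -0.5] [0.0138 0.0002 0.1956] 41.17
46 False F case [0.  0.4 1. ] [-7.000e-03  1.000e-04  1.798e-01] 41.69
40 False F case [ 0.6 -0.9  0.7] [-0.0199  0.0002  0.1669] 42.1
34 False F case [-1.   0.3  1. ] [-0.0314  0.0002  0.1526] 42.51
28 False F case [-0.2 -0.8  0.9] [-0.0414  0.0003  0.1371] 42.92
22 False F case [ 0.8 -0.2  0.3] [-0.0499  0.0004  0.1204] 43.33
16 False F case [0.2 0.5 0.8] [-0.0565  0.0004  0.1033] 43.73
10 False F case [ 0.7 -1.5  1. ] [-0.0612  0.0005  0.0856] 44.14
```

View pics/s_lid.png

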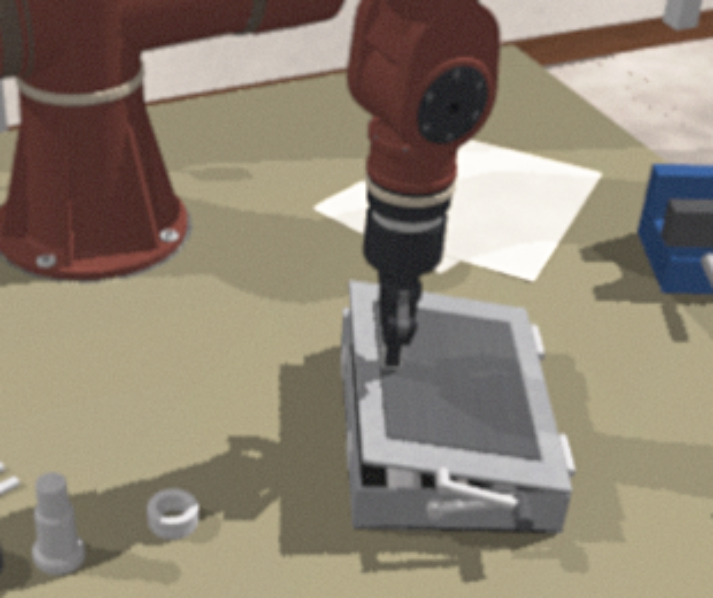

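The lid is nearly shut, with a thin gap still showing at the front and end rims. I'll finish the arc with a guarded press.

Run:
```python
from h import *
ro,z=tilt(0,-1,True)
def tp(th,rr=.175,a=.011): 
    t=np.radians(th); n=np.array([np.sin(t),np.cos(t)]); k=np.array([.0995,.05])+rr*np.array([-np.cos(t),np.sin(t)])+.006*n
    return c2w([k[0]+a,0,k[1]])
def F(t): q=r.get_obs(); print(t,"F case",RC.inv().apply(q["force"]).round(1),RC.inv().apply(q["tool_pos"]-[*CASE,0]).round(4),round(q["time_s"],2))
h=r.servo_line(tp(4),ro,feed=.05,contact_N=20); F(f"4 {h}")
h=r.servo_line(tp(-2.5),ro,feed=.025,contact_N=14); F(f"shut {h}")
r.dwell(.2); F("dwell")
p=r.get_obs()["tool_pos"]
r.servo_line(p+[0,0,.15],ro,feed=.15); F("up")
r.goto_joints([-.6,0.1,.1,1.56,0,1.35]); st()
for n in("top","scene"):
    im,d=r.read_camera(n); m=r.camera_model(n); P=RC.inv().apply((cloud(m,d)-[*CASE,0]).reshape(-1,3)).reshape(480,640,3)
    cv2.imwrite(f"pics/{n}_e.png",im[...,::-1])
    s=(d>0)&(abs(P[...,1])<.12)&(abs(P[...,0])<.09)&(P[...,2]>.02)&(P[...,2]<.12); Q=P[s]
    A=np.c_[Q[:,0],np.ones(len(Q))]; k=np.linalg.lstsq(A,Q[:,2],rcond=None)[0]; print(n,len(Q),"slope",k.round(4),"z front",np.median(Q[Q[:,0]<-.07][:,2]).round(4),"z hinge",np.median(Q[Q[:,0]>.07][:,2]).round(4))
```

```text
4 False F case [-0.6 -0.2  0.4] [-0.0639  0.0004  0.0677] 44.71
shut True F case [-1.4  1.8  7.2] [-0.0643 -0.0002  0.056 ] 45.26
dwell F case [-1.5  1.5  7.9] [-0.0643 -0.0002  0.056 ] 45.46
up F case [ 0.2  0.3 -0.3] [-6.450e-02  2.000e-04  2.049e-01] 46.61
 t 48.09 tcp [ 0.5594 -0.2244  0.2352] F [-0.6  1.3  0.6] grip -0.0
top 5635 slope [0.0015 0.0568] z front 0.0556 z hinge 0.0558
scene 5027 slope [-0.0019  0.0568] z front 0.0559 z hinge 0.0557
```

Run:
```python
import cv2,numpy as np
a=cv2.imread('pics/scene_e.png'); b=cv2.imread('pics/top_e.png')
cv2.imwrite('pics/end.png',np.vstack([cv2.resize(a[120:360,80:560],(800,400)),]))
cv2.imwrite('pics/end2.png',b)
```

```text
(no output)
```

View pics/end.png

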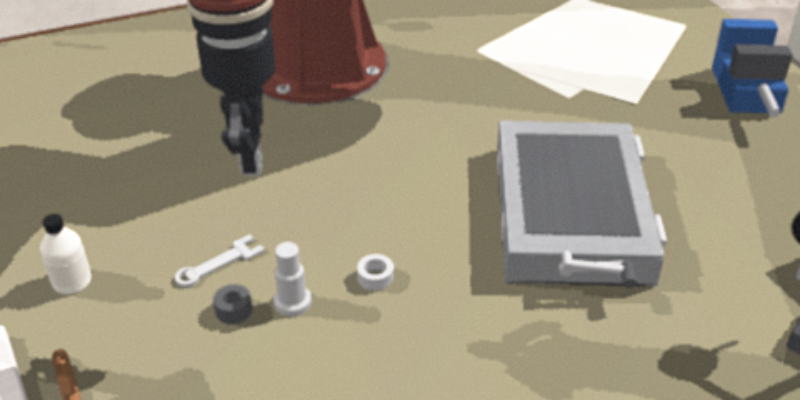

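View pics/end2.png

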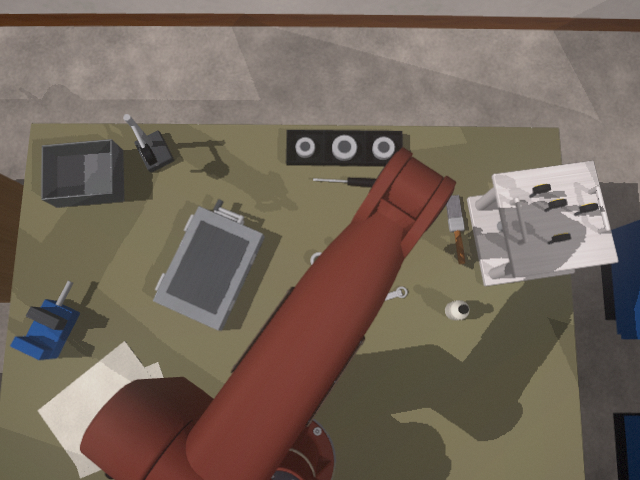

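The lid is flat at 56 mm front and back, the bystanders look unmoved, and the tool is clear of everything. I'm handing the job in.

Run:
```python
from h import *
print(r.finish_job());
```

```text
the job is handed in; nothing more can be done
None
```

I put both gauges end to end in the hinge compartment and the loose pillar in the +y half of the front one. Each was lowered until it touched the floor before I let go. I then pressed the knee to break the stay and pushed the lid shut along its arc, and handed the job in just after 48.1 s. It reported no verdict.

**Last checks**
- **Parts:** the last wrist picture before pressing the knee showed all four parts in their compartments. I could not see them again once the lid was shut.
- **Stay:** I did not measure the stay's fold directly. With the lid at about 55.5° after the press, I worked it out as about 1.2 rad, above the 0.5 rad needed.
- **Lid:** in both cameras the lid lies flat at about 56 mm at front and hinge, within 0.5 mm. That is its fully shut height.
- **Bystanders:** in the last pictures the rings, master, wrench, bottle and screwdriver looked unmoved. I compared them by eye, not by measurement, and the arm and the picture edges hid parts of some, the brush among them.

**What disagreed**
- **Case pose:** the first pose from the depth data was about 5 mm off in the overlay. I corrected it from the case's corners in both cameras.
- **Pillar grip:** the pillar turned onto its flats in the jaws. It touched down about 4 mm higher than expected and settled when released.
- **Knee press:** at the end of the press something pushed the tool sideways with about 8 N, probably the lid's end or the stay's upper link. The force vanished when I moved clear.

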